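# Close up the garlic keeper

## Task

The wooden garlic keeper on the worktop has been left open. With your fingertips, gently push its raised lid down until it lies fully closed and push its open drawer fully home, in either order. Do not grasp or lift anything, leave the garlic inside untouched, and leave the jars, bottle, tin and shaker standing where they are.

Things in the scene. Friction and masses are not known exactly. Their poses are not given: they have to be found in the camera images.
- keeper: Garlic keeper: low pale wooden chest, fixed, 300 mm wide (own y, to the left), 106 mm high shut. Origin: on the worktop under the carcass; own x runs front to back: front face at x = -87 mm, back +75, sides y = +-150. Left half (y > 0): bin under a hinged lid, its front wall 96 mm high. Right half: a drawer under a fixed board (top 106 mm). Place and yaw vary.
- keeper_lid (a joint): Lid angle (rad): 0 closed and level, 1.57 upright, stop at 1.75; starts at 0.9 to 1.35. A flat board without knob, 162 (along keeper x) x 148 x 10 mm, hinged along the keeper's left side; the free edge swings up to the left. To shut: push its outer face (the top when closed) to the right, then down. A stiff hinge holds it at any angle; under 4 N near the free edge moves it.
- lid_edge (a point): Middle of the lid's free edge, on its outer face (on top when closed). Moves with the lid. Closed it lies at x = -6, y = +2, z = 106 mm in the keeper's axes.
- lid_hinge (a point): Middle of the lid's hinge axis, at x = -6, y = +150, z = 96 mm in the keeper's axes; the axis runs along the keeper's x. The closed lid reaches from the axis 148 mm towards -y, its outer face 10 mm above the axis.
- keeper_drawer (a joint): How far the drawer is out (m): 0 = home, its front flush with the front of the bin; stop at 0.10. It starts 0.045 to 0.08 out, sliding along the keeper's -x. Sliding friction 1.5 N plus light damping; it stays where it is left.
- drawer_front (a point): Middle of the width of the drawer's front board, on its outer face, 75 mm above the worktop; moves with the drawer. The board is 146 mm wide, 12 mm thick, from 12 to 94 mm above the worktop, and faces the keeper's -x. A steel knob, 20 mm wide, sticks out 19 mm, centred 38 mm above the worktop (knob top 48 mm).
- garlic_a: Garlic bulb, 56 mm wide and high, loose on the floor of the bin (10 mm above the worktop), below the lid. Origin: centre of its underside. It must stay in the bin.
- garlic_b: Garlic bulb, 55 mm, loose on the drawer's floor (16 mm above the worktop). Origin: centre of its underside. It must stay in the drawer.
- spice_a: Bystander: dark-capped jar with white and red sides, 41 mm wide, 105 mm high, standing close in front of the bin (left half of the keeper). Origin: centre of its underside.
- salt_shaker: Bystander: grey salt shaker, 44 mm wide, 90 mm high, standing to the right of the keeper. Origin: centre of its underside.
- food_tin: Bystander: food tin, 75 mm wide, 58 mm high, standing to the left of the keeper. Origin: centre of its underside.
- soy_bottle: Bystander: slim sauce bottle, 56 mm wide, 214 mm high, standing behind the keeper. Origin: centre of its underside.
- spice_b: Bystander: dark-capped jar, 44 mm wide, 96 mm high, standing behind the keeper. Origin: centre of its underside.
Mind the look-alikes: they are no part of the job. What is shaped like the garlic_b but turquoise is not meant. What is shaped like the garlic_a but turquoise is not meant.

How it is judged:
By the outcome, as a careful person would: the job done as asked, in the order asked, and still so for the second after the job is handed in, with the robot touching nothing.
It also fails if it takes over 48 s, if anything falls off the work surface, if the arm or the gripper's body presses on something with over 40 N, if the wrist force passes 120 N, or if a joint passes its speed limit or range.

## Robot

A 6-joint arm with a two-finger parallel gripper is mounted at the origin on a cart in front of the work surface, level with it; the furniture and walls round the work are solid. World frame = base frame: x ahead of the robot, y to its left, z up, the work surface at z = 0. Lengths are in m, angles in degrees, forces in N, time in s.
With the tool pointing down it reaches from about 0.35 to 0.875 m from the base axis. Payload 4.2 kg.
Tool frame: the origin (TCP) lies on the front face of the gripper's body, between the roots of the fingers; the fingertips stand finger_overhang ahead of it and the grasp point (between the pads) lies 51 mm ahead of it (finger_overhang is the distance from the TCP to the fingertips, in m); z points along the fingers, y is the line along which they close (so a half turn about z gives the same grasp; the last joint's range is limited). The gripper opens to 87 mm and grips with 3 to 60 N. Pads are 19 mm wide; open, the fingers measure 117 mm over their backs; the gripper's body (75 mm by 190 mm) begins 51 mm behind the grasp point.
Start: joints at [83.171, 22.042, 0.453, 0, -68.411, -14.817], TCP at [0.231, 0.581, 0.292] pointing down, gripper open.
Joint ranges: [-179.83, 179.83], [-69.29, 118.12], [-61.27, 80.66], [-181.25, 117.63], [-171.15, -9.14], [-177.46, 177.46]. Speed limits (degrees/s): [159.86, 159.86, 180, 180, 180, 180].

## Interface

Orientations are given as a 3x3 rotation matrix whose columns are the frame's x, y, z axes.
In Python, from station import sense, capture, camera_model, finish_job, finger_overhang gives the robot as it stands. The module is installed in compiled form; this text tells all that it offers.
- The arm moves only by the tool jog_arm, never from a script. Its argument "rows" is a list that holds one entry, the list of rows, each a list of 4 numbers: the shift along the tool's x, y, z in m, then the turn about the tool's z in rad. A call has 1 to 20 rows; each row shifts and turns the commanded pose from where the row before left it, along the tool's axes as they then stand; what a row does not reach is not made up. A row lasts 1/8 s, in which the tool goes at most 62.5 mm and 10.7 degrees, less where a joint would pass 70% of its speed; a pose out of reach is approached as far as the arm can. A call is refused whole if a number of a shift passes 0.0625 or a number of a turn 0.188, either way. A call with a gripper value outside its range is refused whole. "claw" is the opening, from 0 (shut) to 1 (fully open), set as the call begins (left out, the last holds). The fingers move at their own pace and stop on an object; the grip force is fixed at half the most. Time passes only in rows, so rows that do not move let the fingers close. It gives the time, the measured TCP pose, the force, the opening and the grip force at its end, in the units of the state.
- sense(): the state, without advancing time (a new reading comes with each control period).
- capture(name): name is "scene" or "top" or "wrist"; returns the picture (420x560x3 uint8, red, green, blue); there is no depth.
- camera_model(name): a dict with "fovy" (degrees; the focal length in pixels is half the picture's height over the tangent of half this angle, whatever the lens; pixels are square), "cx", "cy" (the principal point, pixels), "eye" and "rotation" of the camera in the world. Camera axes: x right, y down, z forward; pixel columns grow to the right and rows downward; lengths in m; the calibration is good to about 2 mm. A picture is of the moment at which its call begins: read the wrist's pose just before it. camera_model takes no time and is no camera call; for the wrist camera it gives the pose at the moment of the call.
- finish_job(): hands the job in; it is judged then, once.
The state is a dict: "time_s": time; "joints": joint angles; "joint_velocities": joint speeds; "effort": joint torques, N m; "tcp_pos": TCP position; "ee_rot": TCP orientation; "wrist_force": force on the tool from outside, world axes, zero at the start; "moment": the same for the moment, N m; "gripper_width": opening from 0.0 (shut) to 1.0 (fully open); "gripper_force": force on a finger pad.
Only numpy, scipy, OpenCV 4.12 (cv2) and the standard library are available. Lean on these libraries where they do the work, as an engineer would, in place of code of your own. Each camera call takes 0.05 s, during which the arm holds its last target. There are 200 camera calls.

## Working session

There is one attempt and no reset: what is moved stays moved. The work goes in short steps, Python scripts to look and compute and a tool call to move; the robot and the scene stay as the last step left them, time stands still between calls to the robot, and variables do not carry over. Pictures are saved under pics/ and viewed, at most 10 in all, crops included, and the job is handed in when it is done.

Besides the shell and the picture viewer there is one more tool, called after "Emit:" as a command line: name --argument value ..., lists and objects as JSON in quotes. jog_arm: Moves the arm, as the interface text tells. Its arguments: {"type":"object","properties":{"rows":{"type":"array"},"claw":{"type":"number"}},"required":["rows"]}

```bash
mkdir -p pics; python3 - <<'E'
from station import *
import cv2,numpy as np
print(finger_overhang if not callable(finger_overhang) else finger_overhang())
s=sense();print(s['time_s'],s['tcp_pos'],np.round(s['ee_rot'],3).tolist(),s['gripper_width'])
for n in("scene","top"):
    m=camera_model(n);print(n,m)
    cv2.imwrite(f'pics/{n}0.png',capture(n)[:,:,::-1])
E
```

```text
0.0697
0.0 [0.23034119 0.58050761 0.29113932] [[0.929, -0.369, -0.001], [-0.369, -0.929, -0.002], [0.0, 0.002, -1.0]] 1.0013106390599569
scene {'fovy': 57.3349960093445, 'cx': 278.36841333370035, 'cy': 215.78106705480684, 'eye': array([ 0.11113024, -0.43052665,  0.66058756]), 'rotation': array([[ 0.6855293 , -0.45116101,  0.57140469],
       [-0.72786797, -0.44201981,  0.52423917],
       [ 0.01605591, -0.77528848, -0.63140318]])}
top {'fovy': 50.20625356500045, 'cx': 286.6025602950278, 'cy': 203.4561347587447, 'eye': array([0.55356688, 0.01217869, 1.06478854]), 'rotation': array([[ 0.01888805, -0.99541204,  0.09379823],
       [-0.99947419, -0.01632528,  0.02801484],
       [-0.02635503, -0.09427806, -0.995197  ]])}
```

View pics/scene0.png

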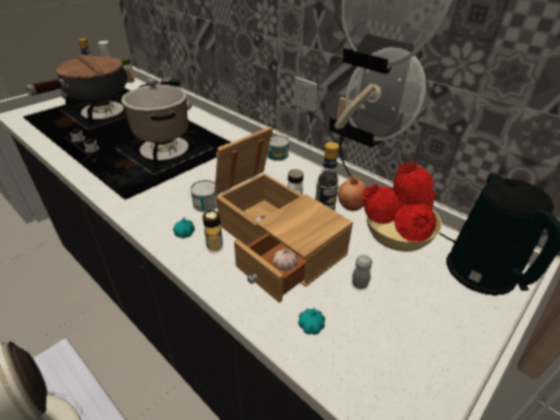

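View pics/top0.png

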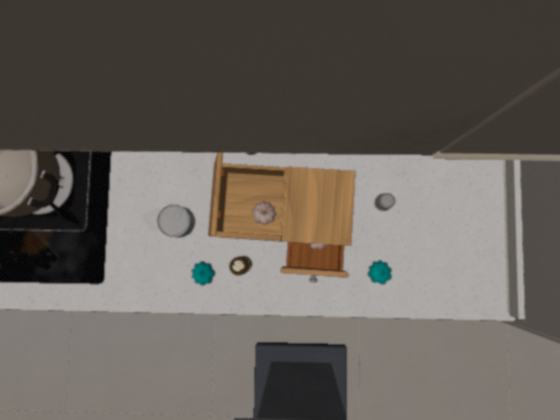

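The keeper sits mid-worktop: fixed board at about (287–355, 168–245) in top view, drawer front at row ~271, lid raised at column ~217. I'll zoom in for corners.

```bash
python3 - <<'E'
import cv2
a=cv2.imread('pics/top0.png')[145:295,150:350+50]
cv2.imwrite('pics/topz.png',cv2.resize(a,None,fx=3.2,fy=3.2,interpolation=cv2.INTER_CUBIC))
b=cv2.imread('pics/scene0.png')[120:300,175:375]
cv2.imwrite('pics/scenez.png',cv2.resize(b,None,fx=3.2,fy=3.2,interpolation=cv2.INTER_CUBIC))
E
```

```text
(no output)
```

View pics/topz.png

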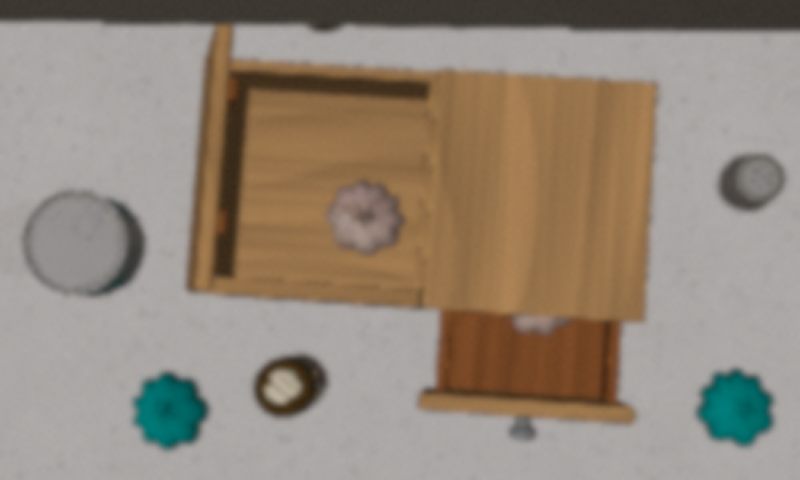

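View pics/scenez.png

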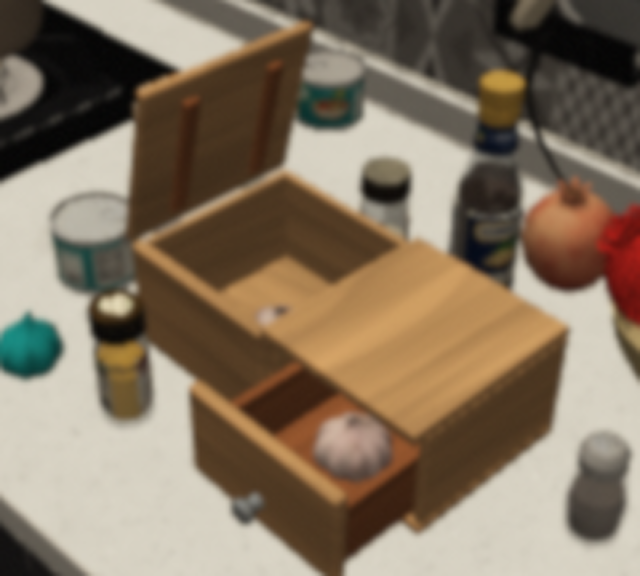

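The crops show the board corners, drawer front edge, knob and raised lid clearly; I'll fit the pose to these.

```bash
cat > fit.py <<'E'
import numpy as np
from scipy.optimize import least_squares
from station import *
M={n:camera_model(n) for n in("scene","top")}
def proj(n,P):
    m=M[n];f=210/np.tan(np.radians(m['fovy']/2));c=m['rotation'].T@(P-m['eye'])
    return np.array([m['cx']+f*c[0]/c[2],m['cy']+f*c[1]/c[2]])
def px(n,u,v): return np.array([150+u/3.2,145+v/3.2] if n=='top' else [175+u/3.2,120+v/3.2])
def back(n,u,v,z):
    m=M[n];f=210/np.tan(np.radians(m['fovy']/2));p=px(n,u,v)
    d=m['rotation']@np.array([(p[0]-m['cx'])/f,(p[1]-m['cy'])/f,1]);return m['eye']+d*(z-m['eye'][2])/d[2]
def W(q,k):
    c,s=np.cos(q[2]),np.sin(q[2]);return np.array([q[0]+c*k[0]-s*k[1],q[1]+s*k[0]+c*k[1],k[2]])
def lid(th,x,o): return [x,.15-.148*np.cos(th)+o*np.sin(th),.096+.148*np.sin(th)+o*np.cos(th)]
obs=[('top',657,83,lambda q:[.075,-.15,.106]),('top',644,320,lambda q:[-.087,-.15,.106]),
('scene',416,438,lambda q:[-.087,-.15,.106]),('scene',567,330,lambda q:[.075,-.15,.106]),
('scene',418,240,lambda q:[.075,0,.106]),('scene',262,335,lambda q:[-.087,0,.106]),
('scene',140,102,lambda q:lid(q[3],-.087,0)),('scene',310,32,lambda q:lid(q[3],.075,0)),
('top',420,407,lambda q:[-.087-q[4],-.002,.094]),('top',632,422,lambda q:[-.087-q[4],-.148,.094]),
('scene',192,390,lambda q:[-.087-q[4],-.002,.094]),('scene',343,503,lambda q:[-.087-q[4],-.148,.094])]
def res(q): return np.concatenate([proj(n,W(q,g(q)))-px(n,u,v) for n,u,v,g in obs])
r=least_squares(res,[.55,.05,0,1.1,.06],loss='soft_l1');q=r.x
if __name__=='__main__':
    print('q',q.round(4),'yaw',np.degrees(q[2]),'lid',np.degrees(q[3]));print(res(q).reshape(-1,2).round(1).tolist())
    for nm,n,u,v,z in[('spice_a','top',287,386,.105),('tin','top',78,243,.058),('shaker','top',760,180,.09),('soy','scene',502,85,.21),('spiceb','scene',387,170,.096)]:
        p=back(n,u,v,z);d=p[:2]-q[:2];c,s=np.cos(q[2]),np.sin(q[2])
        print(nm,p.round(3),'keeper',np.round([c*d[0]+s*d[1],-s*d[0]+c*d[1]],3))
    print('edge',W(q,lid(q[3],-.006,.01)).round(3),'drawer',W(q,[-.087-q[4],-.075,.075]).round(3))
    print('cabinet edge z?',back('top',400,25,0.5).round(3),back('top',400,25,0.3).round(3),back('top',400,25,0).round(3))
E
python3 fit.py
```

```text
q [ 0.6459  0.0458 -0.0348  1.3242  0.0632] yaw -1.9923770833920136 lid 75.87001345312716
[[-0.5, 0.5], [0.6, 1.9], [0.4, 0.8], [1.5, -1.1], [-1.2, -1.3], [-1.3, -1.7], [0.3, -0.3], [0.8, -1.5], [-0.4, 0.5], [1.6, -0.4], [-0.5, -1.2], [0.4, 0.4]]
spice_a [0.509 0.137 0.105] keeper [-0.139  0.086]
tin [0.605 0.294 0.058] keeper [-0.05   0.246]
shaker [ 0.654 -0.18   0.09 ] keeper [ 0.016 -0.225]
soy [0.8   0.032 0.21 ] keeper [ 0.154 -0.008]
spiceb [0.788 0.129 0.096] keeper [0.139 0.088]
edge [0.644 0.17  0.242] drawer [ 0.493 -0.024  0.075]
cabinet edge z? [0.672 0.044 0.5  ] [0.714 0.055 0.3  ] [0.776 0.072 0.   ]
```

Emit:
jog_arm --claw 0 --rows '[[[0,0,0,-0.172],[0,0,0,-0.172],[0.02,0.025,0,0],[0.029,0.025,0,0],[0.029,0.025,0,0],[0.029,0.025,0,0],[0.029,0.025,0,0],[0.029,0.025,0,0],[0.029,0.025,0,0],[0.029,0.025,0,0],[0.029,0.025,0,0],[0.029,0.025,0,0],[0.029,0.025,0,0],[0.029,0.025,0,0],[0.029,0.02,0,0],[0.029,0.01,0,0],[0.007,0,0,0],[0,0,0,0]]]'

```text
time_s: 2.35
tcp_pos: [0.623, 0.2375, 0.2914]
ee_rot: [[0.999, -0.034, -0.001], [-0.034, -0.999, -0.001], [-0.001, 0.001, -1.0]]
wrist_force: [0.3, 0.7, 0.9]
gripper_width: 0.008
gripper_force: 0.0
```

```bash
cat > st.py <<'E'
from fit import *
import cv2,sys
s=sense();p=s['tcp_pos'];c,sn=np.cos(q[2]),np.sin(q[2]);d=p[:2]-q[:2]
R=s['ee_rot'];print('t',s['time_s'],'keeper tip',np.round([c*d[0]+sn*d[1],-sn*d[0]+c*d[1],p[2]-.0697],4),'yaw',np.degrees(np.arctan2(R[1,0],R[0,0])).round(2),'zaxis',R[:,2].round(3),'F',np.round(s['wrist_force'],2),'grip',s['gripper_width'])
if len(sys.argv)>1:
    for n in sys.argv[2:]: cv2.imwrite(f'pics/{n}{sys.argv[1]}.png',capture(n)[:,:,::-1])
E
python3 st.py 1 scene
```

```text
t 2.35 keeper tip [-0.0295  0.1907  0.2217] yaw -1.96 zaxis [-0.001 -0.001 -1.   ] F [0.27 0.73 0.88] grip 0.007728404277702416
```

View pics/scene1.png

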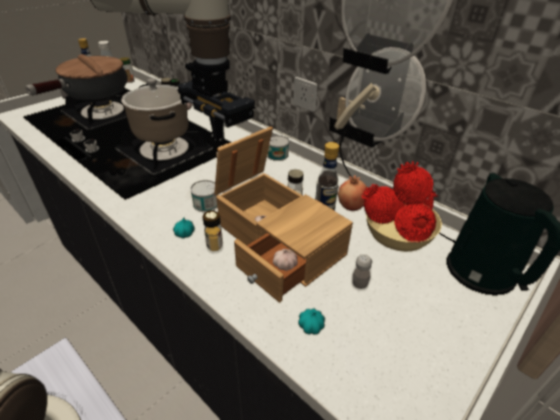

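The scene shows the shut gripper left of the lid, clear of everything. I'll sweep the lid along its arc.

Emit:
jog_arm --rows '[[[0,0.01,0,0],[0,0.01,0,0],[0,0.01,0.001,0],[0,0.009,0.001,0],[0,0.007,0,0],[0,0.006,0.002,0],[0,0.006,0.002,0],[0,0.006,0.002,0],[0,0.006,0.002,0],[0,0.006,0.003,0],[0,0.006,0.003,0],[0,0.006,0.003,0],[0,0.006,0.003,0],[0,0.005,0.004,0],[0,0.005,0.004,0],[0,0.005,0.004,0],[0,0.005,0.004,0]]]'

```text
time_s: 4.53
tcp_pos: [0.6191, 0.1232, 0.2537]
ee_rot: [[0.999, -0.034, -0.001], [-0.034, -0.999, 0.0], [-0.001, -0.0, -1.0]]
wrist_force: [-1.2, 1.5, 0.8]
gripper_width: 0.003
gripper_force: 0.7
```

```bash
python3 st.py 2 scene
```

```text
t 4.525 keeper tip [-0.0295  0.0764  0.184 ] yaw -1.94 zaxis [-0.001  0.    -1.   ] F [-1.18  1.47  0.77] grip 0.0034107116727050517
```

View pics/scene2.png

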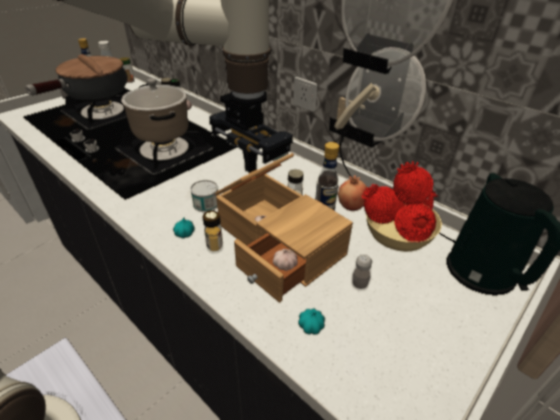

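The lid is now about half way down, edge from (230,190) to (292,157), following the finger. Continuing to closed.

Emit:
jog_arm --rows '[[[0,0.005,0.005,0],[0,0.005,0.006,0],[0,0.005,0.006,0],[0,0.004,0.006,0],[0,0.004,0.006,0],[0,0.003,0.006,0],[0,0.002,0.007,0],[0,0.002,0.007,0],[0,0.002,0.007,0],[0,0.001,0.006,0],[0,0.001,0.005,0],[0,0.001,0.004,0],[0,0,0.003,0],[0,0,0.002,0],[0,0,0.002,0],[0,0,0,0]]]'

```text
time_s: 6.58
tcp_pos: [0.618, 0.0886, 0.1762]
ee_rot: [[0.999, -0.034, -0.0], [-0.034, -0.999, 0.0], [-0.0, -0.0, -1.0]]
wrist_force: [-0.3, -0.9, -0.5]
gripper_width: 0.004
gripper_force: 0.4
```

```bash
python3 st.py
```

```text
t 6.575 keeper tip [-0.0293  0.0418  0.1065] yaw -1.94 zaxis [-0.  0. -1.] F [-0.33 -0.9  -0.49] grip 0.004228748446346185
```

Emit:
jog_arm --rows '[[[0,0,0.001,0],[0,0,0.001,0],[0,0,0,0],[0,0,0,0]]]'

```text
time_s: 7.08
tcp_pos: [0.618, 0.0886, 0.176]
ee_rot: [[0.999, -0.033, 0.001], [-0.033, -0.999, -0.0], [0.001, 0.0, -1.0]]
wrist_force: [-3.8, -0.2, 9.0]
gripper_width: 0.008
gripper_force: 4.3
```

```bash
python3 st.py
```

```text
t 7.075 keeper tip [-0.0293  0.0418  0.1063] yaw -1.9 zaxis [ 0.001 -0.    -1.   ] F [-3.85 -0.24  9.04] grip 0.007882393724492374
```

The lid stops firmly at 106 mm with 9 N: closed. Now to the drawer front.

Emit:
jog_arm --rows '[[[0,0,-0.01,0],[0,0,-0.02,0],[0,0,-0.02,0],[-0.01,0.01,0,0],[-0.025,0.02,0,0],[-0.025,0.02,0,0],[-0.025,0.02,0,0],[-0.025,0.02,0,0],[-0.025,0.02,0,0],[-0.025,0.007,0,0],[-0.01,0,0,0],[0,0,0.02,0],[0,0,0.02,0],[0,0,0.02,0],[0,0,0.02,0],[0,0,0.008,0],[0,0,0,0]]]'

```text
time_s: 9.2
tcp_pos: [0.4442, -0.0226, 0.1358]
ee_rot: [[0.999, -0.033, -0.001], [-0.033, -0.999, -0.0], [-0.001, 0.0, -1.0]]
wrist_force: [0.3, 0.8, -0.1]
gripper_width: 0.007
gripper_force: 0.0
```

```bash
python3 st.py 3 scene
```

```text
t 9.2 keeper tip [-0.1992 -0.0754  0.0661] yaw -1.92 zaxis [-0.001 -0.    -1.   ] F [ 0.32  0.81 -0.13] grip 0.007350051969368777
```

View pics/scene3.png

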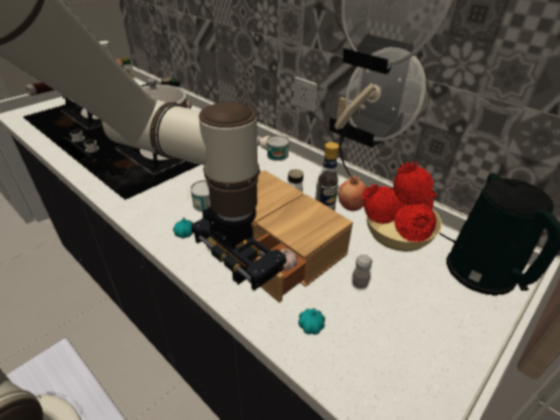

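The lid lies level with the board; gripper is in front of the drawer. Pushing gently.

Emit:
jog_arm --rows '[[[0.01,0,0,0],[0.01,0,0,0],[0.01,0,0,0],[0.004,0,0,0],[0.004,0,0,0],[0.004,0,0,0],[0.005,0,0,0],[0.005,0,0,0],[0.005,0,0,0],[0.005,0,0,0],[0.005,0,0,0],[0.005,0,0,0],[0.005,0,0,0],[0.005,0,0,0],[0.005,0,0,0],[0.005,0,0,0],[0.004,0,0,0],[0.003,0,0,0],[0.001,0,0,0],[0,0,0,0]]]'

```text
time_s: 11.75
tcp_pos: [0.5445, -0.0259, 0.1364]
ee_rot: [[0.999, -0.034, 0.001], [-0.034, -0.999, 0.0], [0.001, -0.0, -1.0]]
wrist_force: [-1.1, -1.0, -0.9]
gripper_width: 0.002
gripper_force: 0.4
```

Emit:
jog_arm --rows '[[[0.001,0,0,0],[0.001,0,0,0],[0.001,0,0,0],[0,0,0,0]]]'

```text
time_s: 12.25
tcp_pos: [0.5475, -0.026, 0.1364]
ee_rot: [[0.999, -0.034, 0.001], [-0.034, -0.999, 0.0], [0.001, -0.0, -1.0]]
wrist_force: [-1.7, 0.1, 0.3]
gripper_width: 0.007
gripper_force: 0.6
```

```bash
python3 st.py
```

```text
t 12.25 keeper tip [-0.0958 -0.0753  0.0667] yaw -1.93 zaxis [ 0.001  0.    -1.   ] F [-1.68  0.15  0.32] grip 0.006896466524192531
```

Not yet at the stop; continue in 1 mm steps.

Emit:
jog_arm --rows '[[[0.001,0,0,0],[0.001,0,0,0],[0,0,0,0]]]'

```text
time_s: 12.62
tcp_pos: [0.5481, -0.0262, 0.1362]
ee_rot: [[0.999, -0.034, -0.003], [-0.034, -0.999, -0.0], [-0.003, 0.0, -1.0]]
wrist_force: [-5.4, 1.9, 4.3]
gripper_width: 0.004
gripper_force: 2.6
```

Emit:
jog_arm --rows '[[[0.001,0,0,0],[0.001,0,0,0],[0,0,0,0],[0,0,0,0]]]'

```text
time_s: 13.12
tcp_pos: [0.5483, -0.0262, 0.1361]
ee_rot: [[0.999, -0.035, -0.007], [-0.035, -0.999, -0.0], [-0.007, 0.001, -1.0]]
wrist_force: [-9.7, 2.7, 6.8]
gripper_width: 0.008
gripper_force: 5.0
```

At the stop (force rises, no motion). Backing off and looking.

Emit:
jog_arm --rows '[[[-0.005,0,0,0],[-0.02,0,0,0],[-0.03,0,0,0],[-0.03,0,0,0],[0,0,-0.03,0],[0,0,-0.04,0],[0,0,-0.05,0],[0,-0.05,-0.04,0],[0,-0.05,0,0],[0,-0.05,0,0],[0,-0.05,0,0],[0,-0.05,0,0],[0,-0.05,0,0],[0,-0.03,0,0],[0,0,0,0],[0,0,0,0]]]'

```text
time_s: 15.12
tcp_pos: [0.4775, 0.3049, 0.2952]
ee_rot: [[0.999, -0.034, 0.0], [-0.034, -0.999, 0.0], [0.0, -0.0, -1.0]]
wrist_force: [0.4, -0.5, 0.3]
gripper_width: 0.003
gripper_force: 0.0
```

```bash
python3 st.py 4 scene top; python3 - <<'E'
import cv2,numpy as np
a=cv2.imread('pics/scene4.png')[120:300,175:375];b=cv2.imread('pics/top4.png')[140:300,150:400]
f=lambda i:cv2.resize(i,(400,int(400*i.shape[0]/i.shape[1])),interpolation=cv2.INTER_CUBIC)
a,b=f(a),f(b);b=cv2.copyMakeBorder(b,0,a.shape[0]-b.shape[0],0,0,0)
cv2.imwrite('pics/end.png',np.hstack([a,b]))
E
```

```text
t 15.125 keeper tip [-0.1773  0.2531  0.2255] yaw -1.94 zaxis [ 0.  0. -1.] F [ 0.37 -0.5   0.3 ] grip 0.0027542578769704494
```

View pics/end.png

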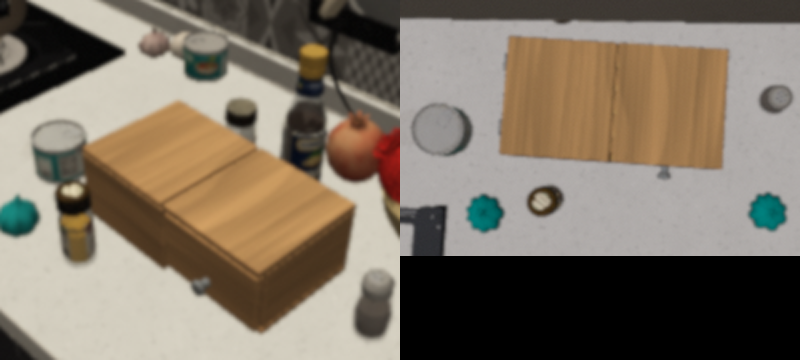

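Lid lies flush with the board (seam at ~(210,180) left, (612,100) right). The drawer front is flush with only the knob showing, and the bystanders are unmoved.

```bash
python3 -c "
from station import *
print(finish_job())"
```

```text
the job is handed in; nothing more can be done
None
```

I pushed the lid fully closed and the drawer fully home; the jars, bottle, tin and shaker still stand where they were, the arm is clear of everything, and the job was handed in at about 15 s.

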